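# Load the check weight on the balance and close the draft shield

## Robot

A 6-joint arm with a two-finger parallel gripper is mounted at the origin on a cart in front of the work surface, level with it; the furniture and walls round the work are solid. World frame = base frame: x ahead of the robot, y to its left, z up, the work surface at z = 0. Lengths are in m, angles in degrees, forces in N, time in s.
With the tool pointing down it reaches from about 0.25 to 0.725 m from the base axis. Payload 9.7 kg.
Tool frame: the origin (TCP) lies at the centre of the arm's flange, where the gripper is bolted on; the fingertips stand 173 mm ahead of it and the grasp point (between the pads) lies 155 mm ahead of it; z points along the fingers, y is the line along which they close (so a half turn about z gives the same grasp; the last joint's range is limited). The gripper opens to 85 mm and grips with 20 to 120 N. Pads are 22 mm wide; open, the fingers measure 114 mm over their backs; the gripper's body (76 mm by 85 mm) begins 54 mm behind the grasp point. The pads swing forward as they close: fully open they stand 13 mm farther back than shut.
Start: joints at [69.958, 4.979, 10.078, 95.1, 0, 90], TCP at [0.188, 0.517, 0.405] pointing down, gripper open.
Joint ranges: [-179.16, 179.16], [-48.56, 103.87], [-65.8, 70.77], [-126.05, 130.52], [-82.76, 87.17], [-180, 180]. Speed limits (degrees/s): [127.2, 127.2, 147.25, 180, 180, 180].

## Interface

Orientations are given as [roll, pitch, yaw] about the fixed x, y, z axes, in that order (R = Rz(yaw) Ry(pitch) Rx(roll)).
In Python, from workcell import monitor, camera, get_calibration, bot gives the robot as it stands.
- The arm moves only by the tool carry_out, never from a script. Its argument "targets" is text: rows parted by semicolons, each of 7 numbers parted by spaces: the shift along the tool's x, y, z in units of 0.04 m (1.0 is 0.04 m), then the turn, a rotation vector about the tool's x, y, z in units of 0.1 rad (1.0 is 0.1 rad), then the opening, from -1 (shut) to 1 (fully open), so that 0 is half open. A call has exactly 8 rows; each row shifts and turns the commanded pose from where the row before left it, along the tool's axes as they then stand; what a row does not reach is not made up. A row lasts 1/12 s, in which the tool goes at most 41.7 mm and 7.16 degrees, less where a joint would pass 70% of its speed; a pose out of reach is approached as far as the arm can. A call with a number of a shift or a turn outside -1 to 1 is refused whole. A call with a gripper value outside its range is refused whole. The fingers move at their own pace and stop on an object; "newtons" is the grip in N (left out, the last holds). Time passes only in rows, so rows that do not move let the fingers close, or fill a call up. It gives the time, the measured TCP pose, the force, the opening and the grip force at its end, in the units of the state.
- monitor.get_obs(): the state, without advancing time (a new reading comes with each control period).
- camera(name): name is "scene" or "top" or "wrist"; returns the picture (400x640x3 uint8, red, green, blue); there is no depth.
- get_calibration(name): a dict with "fx", "fy", "cx", "cy" (pixels), "view" (4x4, takes a point from world to camera coordinates). Camera axes: x right, y down, z forward; pixel columns grow to the right and rows downward; lengths in m; the calibration is good to about 2 mm. A picture is of the moment at which its call begins: read the wrist's pose just before it. get_calibration takes no time and is no camera call; for the wrist camera it gives the pose at the moment of the call.
- bot.job_done(): hands the job in; it is judged then, once.
The state is a dict: "time": time; "q": joint angles; "qd": joint speeds; "joint_efforts": joint torques, N m; "ee_pos": TCP position; "tcp_rot": TCP orientation; "wrist_force": force on the tool from outside, world axes, zero at the start; "torque": the same for the moment, N m; "opening": finger opening in m; "grasp_force": force on a finger pad.
Only numpy, scipy, OpenCV 4.12 (cv2) and the standard library are available. Lean on these libraries where they do the work, as an engineer would, in place of code of your own. Each camera call takes 0.05 s, during which the arm holds its last target. There are 200 camera calls.

## Task

Do the daily check of the balance: take the knobbed steel check weight that lies on its side in its small wooden tray, and through the sliding top door of the balance's glass draft shield stand it gently, knob up, in the middle of the round pan. Then shut the draft shield completely, both the top door and the side door that was left ajar, and leave the other loose things on the bench as they are.

Things in the scene. Friction and masses are not known exactly. Their poses are not given: they have to be found in the camera images.
- weight: steel check weight, 0.5 kg, a cylinder 38 mm in diameter, 74.5 mm tall with its knob; lies on its side in the tray, axis level, 36 mm over the bench. Origin: centre of its flat underside; own z runs along its axis to the knob. Body z = 0 to 47 mm, shoulder to 53.5, neck 15 mm thick, knob 26 mm in diameter from 62 to 71.5, rounded to 74.5 mm. Rolls if let go on its side on the bench.
- case: wooden tray that holds the lying weight, fixed, 112 x 78 mm, rim 14 mm and floor 7 mm high; origin: centre of its underside. Its x (long side) points the way the weight's knob points; the weight's underside is at x = -33 mm, y = 0. Two dark foam saddles under the weight are 33 mm wide (narrower than it) and 22 mm high: both flanks of the weight are free for fingers.
- balance: white precision balance, fixed, 196 mm wide. Origin: on the bench under the pan's centre; x to its rear, z up. Housing x = -85 to 160 mm, 56 mm high; low front console to x = -108. On it a glass chamber, inside x = -68 to 64, y = -80 to 82 mm, walls and rails up to 195 mm over the bench; behind it a closed tower 185 mm high (x = 66 to 159). It can be loaded only from above, with the top door open.
- pan (a point): the centre of the upper face of the balance's round steel pan (90 mm in diameter), 74 mm over the bench; its axes are the balance's.
- top_door (a joint): glass top door of the draft shield: metres slid open to the rear (balance +x), 0 shut, 0.125 fully open; may start slightly open. 6 mm thick, slides level on rails with about 1 N of friction, stays where left. Its front edge is 68 mm ahead of the pan's centre when shut and 57 mm behind it when fully open; the chamber's top is free ahead of that edge.
- top_handle (a point): middle of the upper edge of the top door's upright black handle, 223 mm over the bench: a bar 12 mm thick (along balance x, the way the door slides), 60 mm long (along y), standing 31 mm over the door at its front edge. Moves with the door; axes as the balance's.
- side_door (a joint): glass door on the balance's right side (-y): metres slid open to the rear (balance +x), 0 shut, 0.100 fully open; starts partly open. About 1 N of friction, stays where left.
- side_handle (a point): middle of the upper edge of the side door's black handle, 214 mm over the bench: a tab 12 mm thick (along balance x, the way the door slides), standing 30 mm out from the glass (to balance -y), 50 mm high, at the door's front edge, rising 19 mm above the chamber's rail beside it. This point is 15 mm out from the glass. Moves with the door; axes as the balance's.
- bottle_stain: bystander: small brown bottle with a white cap, 34 mm in diameter, 78 mm tall, upright, loose; origin at the centre of its underside.
- beaker: bystander: small clear beaker, 45 mm in diameter, 60 mm tall, loose; origin at the centre of its underside.
- tally_counter: bystander: round metal hand counter, 25 x 46 mm, 53 mm tall, loose; origin at the centre of its underside.
- coverslip_box: bystander: small plastic box with a yellow lid, 36 x 36 x 20 mm, loose; origin at the centre of its underside.
- microscope: fixed obstacle between the tray and the balance: a microscope, eyepieces towards the robot. It spans world x = 0.22 to 0.56, y = -0.09 to 0.11 m; its head and camera reach 0.49 m up, but behind x = 0.50 nothing of it is higher than 0.25 m, so a way leads behind the head. A shelf over the back of the bench begins at x = 0.67 m, 0.50 m up: keep the wrist in front of it.
- laptop: fixed obstacle to the left of the tray: an open laptop. Keyboard half, world x = 0.29 to 0.55, y = 0.30 to 0.69 m, 25 mm high; the screen stands at its far side, x = 0.53 to 0.62, up to 0.26 m high.

How it is judged:
By the outcome, as a careful person would: the job done as asked, in the order asked, and still so for the second after the job is handed in, with the robot touching nothing.
It also fails if it takes over 72 s, if anything falls off the work surface, if the arm or the gripper's body presses on something with over 40 N, if the wrist force passes 120 N, or if a joint passes its speed limit or range.

## Working session

There is one attempt and no reset: what is moved stays moved. The work goes in short steps, Python scripts to look and compute and a tool call to move; the robot and the scene stay as the last step left them, time stands still between calls to the robot, and variables do not carry over. Pictures are saved under pics/ and viewed, at most 10 in all, crops included, and the job is handed in when it is done.

Besides the shell and the picture viewer there is one more tool, called after "Call:" in YAML: its name, and indented under it one key for each argument. carry_out: Moves the arm, as the interface text tells. Shifts and turns lie within -1 to 1; 1 stands for 0.04 m of shift or 0.1 rad of turn. Its arguments: {"type":"object","properties":{"targets":{"type":"string"},"newtons":{"type":"number"}},"required":["targets"]}

```bash
mkdir -p pics; ls
python3 - <<'E'
from workcell import monitor,camera,get_calibration
import cv2,numpy as np
o=monitor.get_obs();print(o)
for n in("scene","top"):
    c=get_calibration(n);print(n,c)
    cv2.imwrite(f"pics/{n}0.png",camera(n)[:,:,::-1])
E
```

```text
pics
{'time': 0.0, 'q': array([ 6.99564140e+01,  5.01196193e+00,  1.00336967e+01,  9.51011580e+01,
       -1.73095176e-05,  8.99986465e+01]), 'qd': array([-0.08306737, -0.10177972, -0.02577876, -0.03026218,  0.02240348,
        0.11946059]), 'joint_efforts': array([-1.43947542e-03, -5.20391572e+01,  4.64800751e+01,  1.67046511e-02,
        8.17470618e-05,  1.26909887e-05]), 'ee_pos': array([0.18850265, 0.51668338, 0.40396787]), 'tcp_rot': array([-1.79920577e+02,  1.54332289e-05,  1.59957768e+02]), 'wrist_force': array([-0.22462984,  0.22702675, -0.50194656]), 'torque': array([-0.01043877, -0.00838662,  0.02145382]), 'grasp_force': 0.0, 'opening': 0.08520217629367728}
scene {'fx': 409.4861602100299, 'fy': 409.4861602100299, 'cx': 327.17142605985055, 'cy': 198.29197648987244, 'view': array([[ 0.07118247, -0.99741094, -0.01022114,  0.0547118 ],
       [-0.45305319, -0.02320062, -0.89118154,  0.35271938],
       [ 0.88863708,  0.06806722, -0.45353169,  0.98313462],
       [ 0.        ,  0.        ,  0.        ,  1.        ]])}
top {'fx': 361.6166366150703, 'fy': 361.6166366150703, 'cx': 321.4520647329119, 'cy': 191.33975002526262, 'view': array([[-0.01572443, -0.99973675,  0.01670854,  0.08833742],
       [-0.98735069,  0.01288852, -0.15802692,  0.45927775],
       [ 0.15776997, -0.01898207, -0.98729343,  1.14553096],
       [ 0.        ,  0.        ,  0.        ,  1.        ]])}
```

View pics/scene0.png

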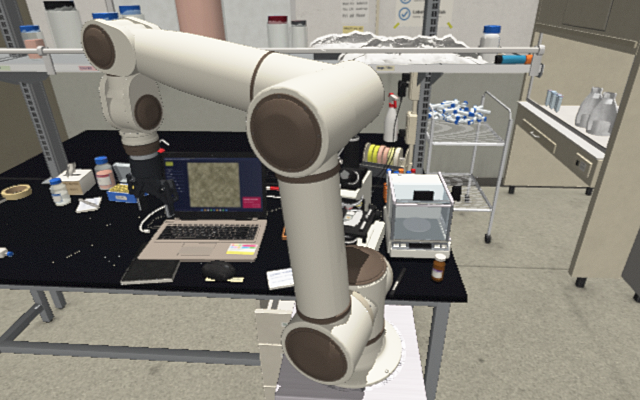

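View pics/top0.png

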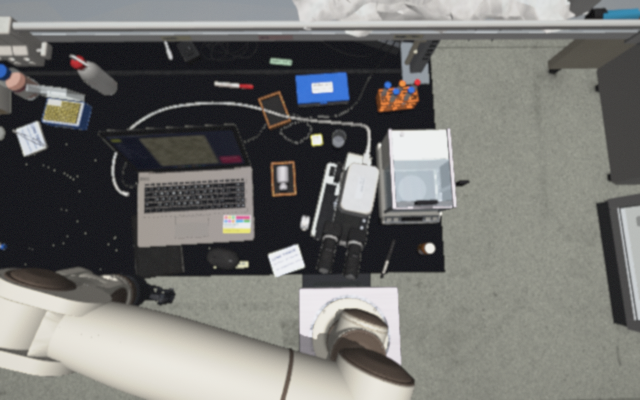

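The top view shows the tray at (283,178), the balance around (417,175), and its top handle near (427,203). I'll enlarge both.

Run:
```python
import cv2,numpy as np
a=cv2.imread("pics/top0.png")
l=cv2.resize(a[150:205,262:307],None,fx=7,fy=7,interpolation=cv2.INTER_CUBIC)
r=cv2.resize(a[122:227,372:472],None,fx=4.8,fy=4.8,interpolation=cv2.INTER_CUBIC)
im=np.zeros((510,800,3),np.uint8);im[:l.shape[0],:315]=l;im[:r.shape[0],320:]=r[:, :480]
cv2.imwrite("pics/crop0.png",im)
```

```text
(no output)
```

View pics/crop0.png

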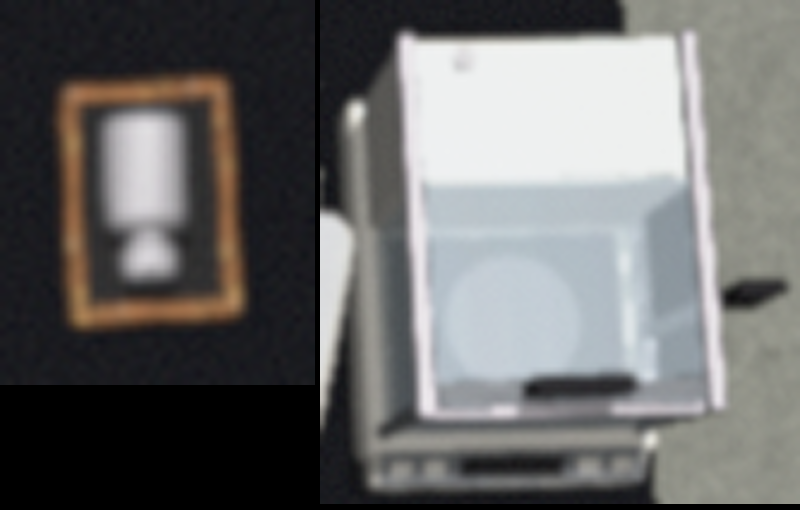

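```bash
cat > h.py <<'E'
import numpy as np
from workcell import monitor,camera,get_calibration
def ray(c,u,v,z):
    V=c["view"];R=V[:3,:3];o=-R.T@V[:3,3]
    d=R.T@np.array([(u-c["cx"])/c["fx"],(v-c["cy"])/c["fy"],1]);return o+d*(z-o[2])/d[2]
def proj(c,p):
    q=c["view"][:3,:3]@np.asarray(p)+c["view"][:3,3];return np.array([c["fx"]*q[0]/q[2]+c["cx"],c["fy"]*q[1]/q[2]+c["cy"]])
E
python3 - <<'E'
from h import *
np.set_printoptions(precision=4,suppress=True)
c=get_calibration("top");V=c["view"];print("cam",-V[:3,:3].T@V[:3,3])
L=lambda u,v,z:ray(c,(u+.5)/7-.5+262,(v+.5)/7-.5+150,z)
B=lambda u,v,z:ray(c,(u-320+.5)/4.8-.5+372,(v+.5)/4.8-.5+122,z)
k=[L(*p,.014) for p in[(60,88),(230,78),(244,312),(72,326)]]
print("tray",k,"ctr",np.mean(k,0),[np.linalg.norm(k[i]-k[i-1]) for i in range(4)])
m=(k[2]+k[3]-k[0]-k[1]);print("yaw",np.degrees(np.arctan2(m[1],m[0])))
print("wt far end",L(143,110,.036),"knob",L(150,282,.036))
print("pan",B(512,318,.074),"pan l r",B(442,318,.074),B(582,318,.074))
a,b,d,e=B(406,35,.195),B(427,415,.195),B(689,35,.195),B(716,405,.195)
for s,t in((a,b),(d,e)):print("rail",s,t,np.degrees(np.arctan2(*(s-t)[1::-1])))
print("toph",B(524,388,.223),B(636,384,.223),"sideh tip",B(785,288,.214),"in",B(725,300,.19))
E
```

```text
cam [0.2741 0.1041 1.2021]
tray [array([0.5657, 0.2523, 0.014 ]), array([0.5697, 0.1707, 0.014 ]), array([0.4556, 0.1645, 0.014 ]), array([0.45  , 0.2459, 0.014 ])] ctr [0.5102 0.2083 0.014 ] [np.float64(0.11583045696341804), np.float64(0.08169487850993284), np.float64(0.11417695471841235), np.float64(0.08154166328693596)]
yaw -176.85522873963313
wt far end [0.5492 0.2105 0.036 ] knob [0.467  0.2071 0.036 ]
pan [ 0.4619 -0.2042  0.074 ] pan l r [ 0.4625 -0.1577  0.074 ] [ 0.4613 -0.2508  0.074 ]
rail [ 0.6165 -0.1162  0.195 ] [ 0.3848 -0.118   0.195 ] 0.43897249278137224
rail [ 0.6148 -0.2889  0.195 ] [ 0.3884 -0.2887  0.195 ] -0.062458348023520356
toph [ 0.3965 -0.1682  0.223 ] [ 0.3979 -0.2326  0.223 ] sideh tip [ 0.4542 -0.3268  0.214 ] in [ 0.4518 -0.3007  0.19  ]
```

Measurements so far:
- The tray is at about (0.510, 0.208), with the knob towards -x.
- The pan is at about (0.462, -0.204), with balance yaw about 0.
- The top door is nearly shut.
- The side handle is at x≈0.453, so that door is about 5 cm open.

Plan:
1. Open the top door with the gripper shut.
2. Pick the weight at 45°, roll the wrist 180° and stand it on the bench.
3. Regrip from above and load the pan.
4. Shut both doors.

First I rise and turn so the tool yaw is 90.

Call:
carry_out:
  targets: "0 0 -0.27 0 0 1 -1;0 0 -0.27 0 0 1 -1;0 0 -0.27 0 0 1 -1;0 0 -0.27 0 0 1 -1;0 0 -0.27 0 0 1 -1;0 0 -0.27 0 0 1 -1;0 0 -0.27 0 0 1 -1;0 0 -0.27 0 0 1 -1"
  newtons: 40

```text
time: 0.77
ee_pos: [0.1885, 0.5167, 0.4912]
tcp_rot: [-180.0, 0.0, 113.8]
wrist_force: [0.4, 0.2, 0.1]
opening: 0.0005
grasp_force: 0.0
```

Call:
carry_out:
  targets: "0 0 0 0 0 1 -1;0 0 0 0 0 1 -1;0 0 0 0 0 1 -1;0 0 0 0 0 1 -1;0 0 0 0 0 0.2 -1;-0.75 0.7 0 0 0 0 -1;-0.75 0.7 0 0 0 0 -1;-0.75 0.7 0 0 0 0 -1"

```text
time: 1.43
ee_pos: [0.273, 0.426, 0.4905]
tcp_rot: [-180.0, 0.0, 90.3]
wrist_force: [0.3, 0.6, -0.4]
opening: 0.0002
grasp_force: 0.0
```

Run:
```python
from h import *
o=monitor.get_obs();print(o["q"],o["ee_pos"],o["tcp_rot"],o["opening"])
```

```text
[ 5.73496505e+01  1.84295445e+00  1.65377343e+01  1.04748420e+02
 -4.91127884e-03  1.47024182e+02] [0.2729703  0.42598878 0.49050591] [-1.79974925e+02  4.76719010e-02  9.03254807e+01] 0.0001722881629236221
```

Call:
carry_out:
  targets: "-0.9 0.84 0 0 0 0 -1;-0.9 0.84 0 0 0 0 -1;-0.9 0.84 0 0 0 0 -1;-0.9 0.84 0 0 0 0 -1;-0.9 0.84 0 0 0 0 -1;-0.9 0.84 0 0 0 0 -1;-0.9 0.84 0 0 0 0 -1;-0.9 0.84 0 0 0 0 -1"

```text
time: 2.1
ee_pos: [0.5013, 0.1814, 0.491]
tcp_rot: [180.0, -0.0, 90.2]
wrist_force: [0.5, 0.7, 0.4]
opening: -0.0001
grasp_force: 0.0
```

Call:
carry_out:
  targets: "-0.9 0.84 0 0 0 0 -1;-0.9 0 0 0 0 0 -1;-0.9 0 0 0 0 0 -1;-0.9 0 0 0 0 0 -1;-0.9 0 0 0 0 0 -1;-0.9 0 0 0 0 0 -1;-0.9 0 0 0 0 0 -1;-0.9 0 0 0 0 0 -1"

```text
time: 2.77
ee_pos: [0.5286, -0.1009, 0.4909]
tcp_rot: [-180.0, -0.0, 90.2]
wrist_force: [0.4, -0.6, 0.1]
opening: -0.0001
grasp_force: 0.0
```

Call:
carry_out:
  targets: "-0.9 0 0 0 0 0 -1;-0.2 -0.9 0 0 0 0 -1;0 -0.9 0 0 0 0 -1;0 -0.9 0 0 0 0 -1;0 -0.9 0 0 0 0 -1;0 -0.9 0 0 0 0 -1;0 -0.9 0 0 0 0 -1;0 0 0 0 0 0 -1"

```text
time: 3.43
ee_pos: [0.3082, -0.1425, 0.4927]
tcp_rot: [179.9, 0.1, 90.1]
wrist_force: [0.1, 0.5, -0.6]
opening: -0.0005
grasp_force: 0.0
```

Run:
```python
from h import *;import cv2
o=monitor.get_obs();print(o["q"],o["ee_pos"],o["tcp_rot"],o["wrist_force"])
print(get_calibration("wrist"))
w=camera("wrist")[:,:,::-1]
cv2.imwrite("pics/w1.png",w)
```

```text
[-2.48119655e+01 -1.99903783e+01 -2.09061415e+00  1.07775020e+02
 -3.09759529e-02  6.50503002e+01] [ 0.3081655  -0.14253703  0.4926968 ] [1.79899963e+02 8.07050932e-02 9.01376301e+01] [ 0.06733687  0.48462554 -0.5854825 ]
{'fx': 283.7368970885849, 'fy': 283.7368970885849, 'cx': 319.97492625909354, 'cy': 197.89353162064597, 'view': array([[ 0.9999957 ,  0.00272314,  0.00109206, -0.30692025],
       [ 0.00226927, -0.95380263,  0.30042536, -0.20133503],
       [ 0.00185971, -0.30042159, -0.9538047 ,  0.42001632],
       [ 0.        ,  0.        ,  0.        ,  1.        ]])}
```

View pics/w1.png

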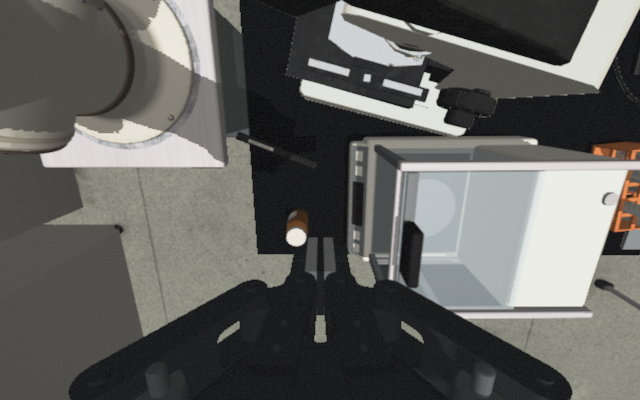

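Run:
```python
from h import *
np.set_printoptions(precision=4,suppress=True)
c=get_calibration("wrist")
for u,v,z in[(403,224,.223),(417,232,.223),(420,286,.223),(408,286,.223),(432,207,.074),(397,163,.195),(402,312,.195),(533,168,.195),(592,315,.195)]:print((u,v),ray(c,u,v,z))
print(proj(c,[.453,-.305,.214]),proj(c,[.397,-.2,.223]),proj(c,[.462,-.204,.074]))
```

```text
(403, 224) [ 0.3849 -0.1651  0.223 ]
(417, 232) [ 0.3984 -0.173   0.223 ]
(420, 286) [ 0.4073 -0.2304  0.223 ]
(408, 286) [ 0.3956 -0.2304  0.223 ]
(432, 207) [ 0.472  -0.2009  0.074 ]
(397, 163) [ 0.3825 -0.1145  0.195 ]
(402, 312) [ 0.4023 -0.2838  0.195 ]
(533, 168) [ 0.5126 -0.1191  0.195 ]
(592, 315) [ 0.618  -0.2878  0.195 ]
[451.8053 340.2363] [412.5189 258.268 ] [424.8625 208.9988]
```

Call:
carry_out:
  targets: "-0.48 0.35 0 0 0 0 -1;-0.48 0.35 0 0 0 0 -1;-0.48 0.35 0 0 0 0 -1;0 0 0.58 0 0 0 -1;0 0 0.58 0 0 0 -1;0 0 0.58 0 0 0 -1;0 0 0.58 0 0 0 -1;0 0 0.58 0 0 0 -1"

```text
time: 4.15
ee_pos: [0.3558, -0.201, 0.3733]
tcp_rot: [-180.0, -0.0, 90.2]
wrist_force: [-1.0, 0.1, -0.7]
opening: 0.0001
grasp_force: 0.0
```

Call:
carry_out:
  targets: "0 0.45 0 0 0 0 -1;0 0.45 0 0 0 0 -1;0 0.45 0 0 0 0 -1;0 0.45 0 0 0 0 -1;0 0.45 0 0 0 0 -1;0 0.45 0 0 0 0 -1;0 0.45 0 0 0 0 -1;0 0.45 0 0 0 0 -1"

```text
time: 4.82
ee_pos: [0.5006, -0.2004, 0.3739]
tcp_rot: [-179.9, -0.1, 90.2]
wrist_force: [-2.1, 1.5, 0.6]
opening: 0.0001
grasp_force: 0.9
```

Call:
carry_out:
  targets: "0 0.06 0 0 0 0 -1;0 0.03 0 0 0 0 -1;0 0.03 0 0 0 0 -1;0 0 0 0 0 0 -1;0 0 0 0 0 0 -1;0 0 0 0 0 0 -1;0 0 0 0 0 0 -1;0 0 0 0 0 0 -1"

```text
time: 5.48
ee_pos: [0.5033, -0.2005, 0.3736]
tcp_rot: [-179.7, -0.1, 90.2]
wrist_force: [-10.7, 2.4, 0.9]
opening: 0.0001
grasp_force: 5.1
```

Call:
carry_out:
  targets: "0 -0.3 0 0 0 0 -1;0 -0.2 -0.6 0 0 0 -1;0 0 -0.8 0 0 0 -1;0 0 -0.8 0 0 0 -1;0 0.6 -0.8 0 0 0 -1;0 0.7 0 0 0 0 0.4;0 0.7 0 0 0 0 0.4;0 0.4 0 0 0 0 0.4"

```text
time: 6.15
ee_pos: [0.5827, -0.2005, 0.4935]
tcp_rot: [-180.0, -0.0, 90.2]
wrist_force: [0.1, -0.4, -0.6]
opening: 0.0354
grasp_force: 0.0
```

Call:
carry_out:
  targets: "0.7 0 0 0 0 0 0.4;0.7 0 0 0 0 0 0.4;0.7 0 0 0 0 0 0.4;0.7 0 0 0 0 0 0.4;0.7 0 0 0 0 0 0.4;0.7 0 0 0 0 0 0.4;0.7 0 0 0 0 0 0.4;0.7 0 0 0 0 0 0.4"

```text
time: 6.82
ee_pos: [0.5801, 0.025, 0.494]
tcp_rot: [-180.0, -0.0, 90.2]
wrist_force: [0.4, -1.1, -0.0]
opening: 0.0595
grasp_force: 0.0
```

Call:
carry_out:
  targets: "0.7 0 0 0 0 0 0.4;0.7 0 0 0 0 0 0.4;0.7 0 0 0 0 0 0.4;0.7 -0.6 0 0 0 -1 0.4;0 -0.6 0 0 0 -1 0.4;0 -0.6 0 0 0 -1 0.4;0 -0.6 0 0 0 -1 0.4;0 0 0 0 0 0 0.4"

```text
time: 7.48
ee_pos: [0.4825, 0.1209, 0.4956]
tcp_rot: [180.0, 0.0, 113.5]
wrist_force: [-0.8, -0.5, 0.1]
opening: 0.0596
grasp_force: 0.0
```

Run:
```python
from h import *;import cv2
o=monitor.get_obs();print(o["q"],o["ee_pos"],o["tcp_rot"],o["wrist_force"],o["opening"])
np.save("cw2.npy",get_calibration("wrist"),allow_pickle=True)
cv2.imwrite("pics/w2.png",camera("wrist")[:,:,::-1])
c=get_calibration("top");print(ray(c,305,222,.05),ray(c,222,258,.03))
```

```text
[ 1.40700963e+01  8.78469143e-01  1.61480249e+01  1.05267071e+02
 -3.11872739e-03  8.05857731e+01] [0.48250774 0.12092362 0.49560763] [1.79998059e+02 3.48311058e-03 1.13484323e+02] [-0.80557247 -0.53826155  0.08354942] 0.05957523755964146
[0.36014423 0.13588432 0.05      ] [0.25126746 0.40070272 0.03      ]
```

View pics/w2.png

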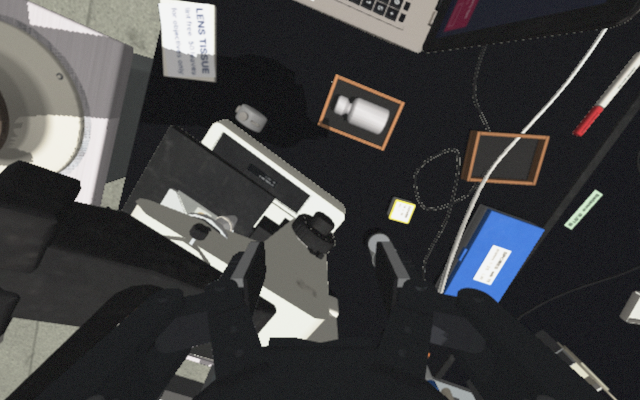

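Run:
```python
from h import *
np.set_printoptions(precision=4,suppress=True)
c=np.load("cw2.npy",allow_pickle=True).item()
k=[ray(c,u,v,.014) for u,v in[(338,75),(404,103),(384,150),(319,124)]]
print(k,np.mean(k,0),[np.linalg.norm(k[i]-k[i-1]) for i in range(4)])
a=ray(c,337,103,.036);b=ray(c,387,120,.036);print("knob,end",a,b,(a+b)/2,np.linalg.norm(a-b),np.degrees(np.arctan2(*(a-b)[1::-1])))
m=k[0]+k[3]-k[1]-k[2];print(np.degrees(np.arctan2(m[1],m[0])))
print("tally",ray(c,250,113,.05),"lens",[ray(c,u,v,.01) for u,v in((165,78),(215,80),(210,5))])
```

```text
[array([0.4556, 0.2462, 0.014 ]), array([0.5629, 0.2505, 0.014 ]), array([0.5678, 0.1758, 0.014 ]), array([0.4578, 0.1713, 0.014 ])] [0.511 0.211 0.014] [np.float64(0.07493276472023733), np.float64(0.10739986969109677), np.float64(0.07485792468615737), np.float64(0.1100930080867911)]
knob,end [0.4695 0.2094 0.036 ] [0.546  0.2171 0.036 ] [0.5077 0.2132 0.036 ] 0.07693668014495685 -174.274009406177
-177.70836845282278
tally [0.3627 0.1482 0.05  ] lens [array([0.2221, 0.1407, 0.01  ]), array([0.291 , 0.1676, 0.01  ]), array([0.256 , 0.2574, 0.01  ])]
```

Second measurement agrees: tray centre (0.5105, 0.210), heading 3°. The counter at (0.362, 0.148) means the camera should be on the upper side at the pick, so I roll to tool yaw ≈ 3 while moving off the microscope.

```bash
cat > plan.py <<'E'
from h import *
from scipy.spatial.transform import Rotation as Ro
def state():
    o=monitor.get_obs();return o,o["ee_pos"],Ro.from_euler("xyz",o["tcp_rot"],degrees=True)
def delta(p,R,p2,R2):
    "total tool-frame shift units and rotvec units from (p,R) to (p2,R2)"
    return R.inv().apply(np.array(p2)-p)/.04,(R.inv()*R2).as_rotvec()/.1
def rolled(axis_head,elev,up):
    "tool z heading/elev down; tool x up or down; tool y level"
    h,e=np.radians([axis_head,elev]);z=np.array([np.cos(e)*np.cos(h),np.cos(e)*np.sin(h),-np.sin(e)])
    y=np.cross([0,0,1],z);y/=np.linalg.norm(y);y*= 1 if not up else -1
    return Ro.from_matrix(np.column_stack([np.cross(y,z),y,z]))
E
python3 - <<'E'
from plan import *
np.set_printoptions(precision=3,suppress=True)
o,p,R=state()
print(delta(p,R,[.40,.22,.495],R)[0])
for up in(0,1):
    R2=rolled(3,45,up);print(R2.as_euler("xyz",degrees=True),R2.as_matrix())
# tool-down yaw 3, rotate about tool y to tilt
Rv=Ro.from_euler("xyz",[180,0,3],degrees=True);print(delta(p,Rv,p,rolled(3,45,1)))
E
```

```text
[ 3.098 -0.959  0.007]
[ 180.   45. -177.] [[-0.706 -0.052  0.706]
 [-0.037  0.999  0.037]
 [-0.707  0.    -0.707]]
[180. -45.   3.] [[ 0.706  0.052  0.706]
 [ 0.037 -0.999  0.037]
 [ 0.707  0.    -0.707]]
(array([0., 0., 0.]), array([0.   , 7.854, 0.   ]))
```

Call:
carry_out:
  targets: "0.77 -0.24 0 0 0 0 0.4;0.77 -0.24 0 0 0 0 0.4;0.77 -0.24 0 0 0 0 0.4;0.77 -0.24 0 0 0 0 0.4;0 0 0 0 0 -1 0.4;0 0 0 0 0 -1 0.4;0 0 0 0 0 -1 0.4;0 0 0 0 0 -1 0.4"

```text
time: 8.2
ee_pos: [0.4025, 0.2204, 0.4942]
tcp_rot: [-180.0, -0.0, 136.2]
wrist_force: [-0.6, 0.5, -0.0]
opening: 0.0596
grasp_force: 0.0
```

Call:
carry_out:
  targets: "0 0 0 0 0 -1 0.4;0 0 0 0 0 -1 0.4;0 0 0 0 0 -1 0.4;0 0 0 0 0 -1 0.4;0 0 0 0 0 -1 0.4;0 0 0 0 0 -1 0.4;0 0 0 0 0 -1 0.4;0 0 0 0 0 -1 0.4"

```text
time: 8.87
ee_pos: [0.4028, 0.2201, 0.4942]
tcp_rot: [-180.0, -0.0, -178.0]
wrist_force: [-1.2, 0.5, 0.3]
opening: 0.0595
grasp_force: 0.0
```

Call:
carry_out:
  targets: "0 0 0 0 0 -1 0.4;0 0 0 0 0 -1 0.4;0 0 0 0 0 -1 0.4;0 0 0 0 0 -1 0.4;0 0 0 0 0 -1 0.4;0 0 0 0 0 -1 0.4;0 0 0 0 0 -1 0.4;0 0 0 0 0 -1 0.4"

```text
time: 9.53
ee_pos: [0.4027, 0.2201, 0.4942]
tcp_rot: [180.0, -0.0, -132.2]
wrist_force: [0.0, -0.7, -0.4]
opening: 0.0597
grasp_force: 0.0
```

Call:
carry_out:
  targets: "0 0 0 0 0 -1 0.4;0 0 0 0 0 -1 0.4;0 0 0 0 0 -1 0.4;0 0 0 0 0 -1 0.4;0 0 0 0 0 -1 0.4;0 0 0 0 0 -1 0.4;0 0 0 0 0 -1 0.4;0 0 0 0 0 -1 0.4"

```text
time: 10.2
ee_pos: [0.4027, 0.2201, 0.4941]
tcp_rot: [180.0, -0.0, -86.3]
wrist_force: [0.7, 0.2, 0.4]
opening: 0.0599
grasp_force: 0.0
```

Call:
carry_out:
  targets: "0 0 0 0 0 -1 0.4;0 0 0 0 0 -1 0.4;0 0 0 0 0 -1 0.4;0 0 0 0 0 -1 0.4;0 0 0 0 0 -1 0.4;0 0 0 0 0 -1 0.4;0 0 0 0 0 -1 0.4;0 0 0 0 0 -1 0.4"

```text
time: 10.87
ee_pos: [0.4028, 0.2201, 0.4942]
tcp_rot: [180.0, 0.0, -40.5]
wrist_force: [-0.3, -0.5, -0.7]
opening: 0.0596
grasp_force: 0.0
```

Call:
carry_out:
  targets: "0 0 0 0 0 -1 0.4;0 0 0 0 0 -1 0.4;0 0 0 0 0 -1 0.4;0 0 0 0 0 -1 0.4;0 0 0 0 0 -1 0.4;0 0 0 0 0 -1 0.4;0 0 0 0 0 -1 0.4;0 0 0 0 0 -0.55 0.4"

```text
time: 11.53
ee_pos: [0.4028, 0.2201, 0.4942]
tcp_rot: [180.0, 0.0, 2.8]
wrist_force: [-0.3, -1.0, -0.0]
opening: 0.06
grasp_force: 0.0
```

Call:
carry_out:
  targets: "0 0 0 0 0.98 0 0.4;0 0 0 0 0.98 0 0.4;0 0 0 0 0.98 0 0.4;0 0 0 0 0.98 0 0.4;0 0 0 0 0.98 0 0.4;0 0 0 0 0.98 0 0.4;0 0 0 0 0.98 0 0.4;0 0 0 0 0.98 0 0.4"

```text
time: 12.2
ee_pos: [0.4023, 0.22, 0.4949]
tcp_rot: [-180.0, -45.2, 2.5]
wrist_force: [0.3, 0.1, -0.2]
opening: 0.0598
grasp_force: 0.0
```

```bash
cat > go.py <<'E'
from plan import *
np.set_printoptions(precision=3,suppress=True)
import sys
o,p,R=state()
print("q",o["q"],"p",p,"grasp pt",p+.155*R.as_matrix()[:,2],"F",o["wrist_force"],"t",o["time"],"open",o["opening"])
E
python3 - <<'E'
from go import *
g=np.array([.5105,.2097,.042]);R2=rolled(3,45,1)
T=g-.155*R2.as_matrix()[:,2];print("T",T)
up=T+[0,0,.09];print(delta(p,R,up,R2),delta(up,R2,T,R2))
E
```

```text
q [  33.818  -28.665  -15.374   62.625  -21.634 -156.75 ] p [0.402 0.22  0.495] grasp pt [0.512 0.225 0.386] F [ 0.268  0.093 -0.215] t 12.2 open 0.059843149247596615
T [0.401 0.204 0.152]
(array([-4.525,  0.401,  4.429]), array([ 0.063, -0.028, -0.067])) (array([-1.591, -0.   ,  1.591]), array([0., 0., 0.]))
```

Call:
carry_out:
  targets: "-0.57 0.05 0.55 0 0 0 0.4;-0.57 0.05 0.55 0 0 0 0.4;-0.57 0.05 0.55 0 0 0 0.4;-0.57 0.05 0.55 0 0 0 0.4;-0.57 0.05 0.55 0 0 0 0.4;-0.57 0.05 0.55 0 0 0 0.4;-0.57 0.05 0.55 0 0 0 0.4;-0.53 0.05 0.55 0 0 0 0.4"

```text
time: 12.87
ee_pos: [0.3987, 0.2034, 0.2406]
tcp_rot: [180.0, -44.9, 2.5]
wrist_force: [1.0, 0.0, -0.1]
opening: 0.0597
grasp_force: 0.0
```

Run:
```python
from go import *
g=np.array([.5105,.2097,.042]);R2=rolled(3,45,1)
T=g-.155*R2.as_matrix()[:,2];print(delta(p,R,T,R2))
import cv2
c=get_calibration("wrist");print([proj(c,x) for x in ([.5435,.2115,.036],[.469,.2075,.036])])
cv2.imwrite("pics/w3.png",camera("wrist")[:,:,::-1])
```

```text
q [  31.998  -33.29   -46.387   36.001  -20.33  -158.161] p [0.399 0.203 0.241] grasp pt [0.508 0.208 0.131] F [ 0.951  0.027 -0.065] t 12.8667 open 0.059709702444411865
(array([-1.528, -0.012,  1.619]), array([ 0.062,  0.023, -0.06 ]))
[array([319.31 , 252.116]), array([320.179, 351.462])]
```

View pics/w3.png

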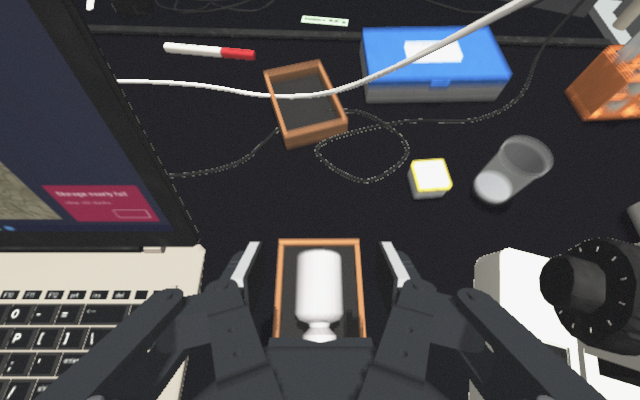

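The weight is centred between the fingers (x≈319) and the projections agree, so I descend and grip.

Call:
carry_out:
  targets: "-0.38 0 0.4 0 0 0 0.4;-0.38 0 0.4 0 0 0 0.4;-0.38 0 0.4 0 0 0 0.4;-0.38 0 0.42 0 0 0 0.4;0 0 0 0 0 0 0.4;0 0 0 0 0 0 -1;0 0 0 0 0 0 -1;0 0 0 0 0 0 -1"
  newtons: 60

```text
time: 13.58
ee_pos: [0.402, 0.2041, 0.1559]
tcp_rot: [-179.9, -45.0, 2.4]
wrist_force: [2.1, 2.9, -2.3]
opening: 0.0358
grasp_force: 60.1
```

Call:
carry_out:
  targets: "0 0 0 0 0 0 -1;0 0 0 0 0 0 -1;0 0 0 0 0 0 -1;0 0 0 0 0 0 -1;0 0 0 0 0 0 -1;0 0 0 0 0 0 -1;0 0 0 0 0 0 -1;0 0 0 0 0 0 -1"

```text
time: 14.25
ee_pos: [0.4019, 0.204, 0.1556]
tcp_rot: [-179.8, -45.1, 2.4]
wrist_force: [-1.3, 5.4, 3.9]
opening: 0.0361
grasp_force: 60.8
```

Run:
```python
from go import *
```

```text
q [  31.818  -28.531  -53.485   23.821  -20.185 -158.333] p [0.402 0.204 0.156] grasp pt [0.512 0.209 0.046] F [-1.256  5.359  3.852] t 14.25 open 0.03613149125469042
```

```bash
cat > kin.py <<'E'
from plan import *
from scipy.optimize import least_squares
D=[([69.956,5.012,10.034,95.101,0,89.999],[.1885,.5167,.404],[-179.92,0,159.958]),
([57.35,1.843,16.538,104.748,-.005,147.02],[.27297,.42599,.49051],[-179.97,.05,90.33]),
([-24.81,-19.99,-2.09,107.775,-.031,65.05],[.30817,-.14254,.4927],[179.9,.08,90.14]),
([14.07,.878,16.148,105.267,0,80.586],[.48251,.12092,.4956],[180,0,113.48]),
([33.818,-28.665,-15.374,62.625,-21.634,-156.75],[.402,.22,.495],[-180,-45.2,2.5]),
([31.998,-33.29,-46.387,36.001,-20.33,-158.161],[.3987,.2034,.2406],[180,-44.9,2.5]),
([31.818,-28.531,-53.485,23.821,-20.185,-158.333],[.402,.204,.156],[-179.8,-45.1,2.4])]
def fk(x,q):
    a0,h0,L2,al,L3,be,w,d=x;q=np.radians(q);p=q[1]-q[2]+q[3]
    f=np.array([np.cos(p),0,-np.sin(p)])
    pos=np.array([a0,0,h0])+L2*np.array([np.sin(q[1]+al),0,np.cos(q[1]+al)])+L3*np.array([np.cos(q[1]-q[2]+be),0,-np.sin(q[1]-q[2]+be)])+w*f
    z=np.cos(q[4])*f+np.array([0,np.sin(q[4]),0])
    R=Ro.from_euler("z",q[0]);return R.apply(pos+d*z),R.apply(z)
r=least_squares(lambda x:np.concatenate([fk(x,q)[0]-p for q,p,_ in D]),[0,.3,.35,0,.35,0,.05,.1])
X=r.x
def ik(T,z,q0):
    return least_squares(lambda q:np.concatenate([(fk(X,np.r_[q,0])[0]-T)*10,fk(X,np.r_[q,0])[1]-z]),q0[:5],x_scale=10)
if __name__=="__main__":
    np.set_printoptions(precision=4,suppress=True)
    print(X,np.abs(r.fun).max())
    for q,p,e in D[-3:]:print(fk(X,q)[1],Ro.from_euler("xyz",e,degrees=True).as_matrix()[:,2])
    for gx,gy,el,hd in[(.41,.225,45,3),(.43,.225,45,3),(.41,.225,50,10),(.42,.23,45,25),(.52,.21,45,3)]:
        z=rolled(hd,el,0).as_matrix()[:,2];T=np.array([gx,gy,.04])-.155*z
        s=ik(T,z,np.array(D[-1][0]));print(gx,gy,el,hd,s.x,s.cost)
E
python3 kin.py
```

```text
[ 0.0003  0.1594  0.4201  0.0004  0.5197 -0.0704  0.144   0.1115] 0.0002057425682759073
[ 0.7084  0.0308 -0.7051] [ 0.7089  0.031  -0.7046]
[ 0.7048  0.0307 -0.7087] [ 0.7052  0.0308 -0.7083]
[ 0.7075  0.0329 -0.7059] [ 0.7076  0.0331 -0.7059]
0.41 0.225 45 3 [ 44.1254 -42.1579 -60.3769  34.7913 -27.7148] 7.205209479236492e-24
0.43 0.225 45 3 [ 41.6596 -39.0998 -59.1588  31.9557 -26.214 ] 3.50034724423068e-27
0.41 0.225 50 10 [ 38.9795 -42.4149 -58.5913  37.5435 -18.1453] 4.384741593227087e-28
0.42 0.23 45 25 [ 31.1045 -49.815  -64.936   30.0419  -4.3125] 8.475722258071815e-23
0.52 0.21 45 3 [ 31.0972 -26.6819 -53.1449  22.1199 -19.4525] 2.9357491810091495e-28
```

Call:
carry_out:
  targets: "0.3 0 -0.3 0 0 0 -1;0.4 0 -0.4 0 0 0 -1;0.5 0 -0.5 0 0 0 -1;0.57 0 -0.57 0 0 0 -1;0 0 0 0 0 1 -1;0 0 0 0 0 1 -1;0 0 0 0 0 1 -1;0 0 0 0 0 1 -1"

```text
time: 14.92
ee_pos: [0.4009, 0.2028, 0.2527]
tcp_rot: [-158.8, -40.4, -28.6]
wrist_force: [0.7, 0.4, -6.1]
opening: 0.0358
grasp_force: 61.2
```

Run:
```python
from go import *
import cv2
from kin import *
cv2.imwrite("pics/w4.png",camera("wrist")[:,:,::-1])
z=R.as_matrix()[:,2];g=np.array([.425,.225,.15]);print(ik(g-.155*z,z,o["q"]).x)
```

```text
q [  31.763  -33.277  -45.002   37.453  -20.236 -135.139] p [0.401 0.203 0.253] grasp pt [0.51  0.207 0.143] F [ 0.714  0.368 -6.08 ] t 14.9167 open 0.03582605372614022
[ 42.462 -42.733 -48.312  47.246 -26.984]
```

View pics/w4.png

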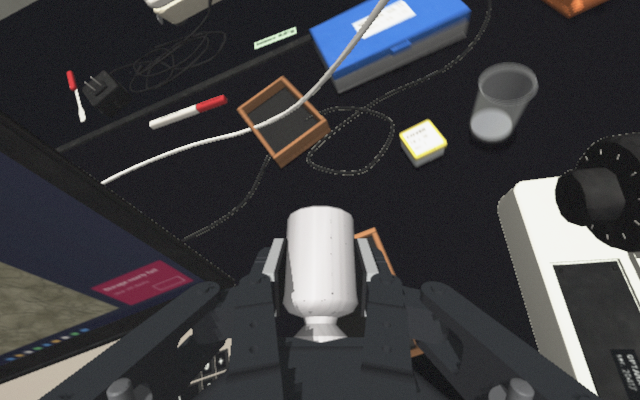

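The weight is held straight between the pads and clear of the tray. I finish the roll.

Call:
carry_out:
  targets: "0 0 0 0 0 1 -1;0 0 0 0 0 1 -1;0 0 0 0 0 1 -1;0 0 0 0 0 1 -1;0 0 0 0 0 1 -1;0 0 0 0 0 1 -1;0 0 0 0 0 1 -1;0 0 0 0 0 1 -1"

```text
time: 15.63
ee_pos: [0.401, 0.2029, 0.2527]
tcp_rot: [-137.2, -14.8, -72.2]
wrist_force: [-0.3, -0.3, -5.2]
opening: 0.0357
grasp_force: 61.2
```

Call:
carry_out:
  targets: "0 0 0 0 0 1 -1;0 0 0 0 0 1 -1;0 0 0 0 0 1 -1;0 0 0 0 0 1 -1;0 0 0 0 0 1 -1;0 0 0 0 0 1 -1;0 0 0 0 0 1 -1;0 0 0 0 0 1 -1"

```text
time: 16.3
ee_pos: [0.401, 0.2029, 0.2527]
tcp_rot: [-137.9, 17.0, -105.6]
wrist_force: [-0.4, -0.1, -4.7]
opening: 0.0359
grasp_force: 61.3
```

Call:
carry_out:
  targets: "0 0 0 0 0 1 -1;0 0 0 0 0 1 -1;0 0 0 0 0 1 -1;0 0 0 0 0 1 -1;0 0 0 0 0 1 -1;0 0 0 0 0 1 -1;0 0 0 0 0 1 -1;0 0 0 0 0 1 -1"

```text
time: 16.97
ee_pos: [0.401, 0.2029, 0.2527]
tcp_rot: [-161.6, 41.6, -151.0]
wrist_force: [0.4, 1.2, -5.6]
opening: 0.0359
grasp_force: 61.3
```

Call:
carry_out:
  targets: "0 0 0 0 0 1 -1;0 0 0 0 0 1 -1;0 0 0 0 0 1 -1;0 0 0 0 0 0.4 -1;0 0 0 0 0 0 -1;0 0 0 0 0 0 -1;0 0 0 0 0 0 -1;0 0 0 0 0 0 -1"

```text
time: 17.63
ee_pos: [0.4013, 0.2033, 0.2536]
tcp_rot: [-179.8, 44.9, -177.2]
wrist_force: [-0.8, 0.0, -4.7]
opening: 0.0357
grasp_force: 61.2
```

Run:
```python
from go import *
R2=rolled(3,45,0);z=R2.as_matrix()[:,2]
for gz in(.10,.05):
    T=np.array([.425,.225,gz])-.155*z;print(T,delta(p,R,T,R2))
```

```text
q [ 31.777 -33.267 -44.94   37.352 -20.211  21.465] p [0.401 0.203 0.254] grasp pt [0.511 0.208 0.144] F [-0.819  0.003 -4.652] t 17.6333 open 0.035682788706991535
[0.316 0.219 0.21 ] (array([ 2.281,  0.501, -0.72 ]), array([-0.066, -0.02 , -0.026]))
[0.316 0.219 0.16 ] (array([3.163, 0.504, 0.165]), array([-0.066, -0.02 , -0.026]))
```

Call:
carry_out:
  targets: "0.44 0.06 -0.02 0 0 0 -1;0.44 0.06 -0.02 0 0 0 -1;0.44 0.06 -0.02 0 0 0 -1;0.44 0.06 -0.02 0 0 0 -1;0.44 0.06 -0.02 0 0 0 -1;0.44 0.06 -0.02 0 0 0 -1;0.44 0.06 -0.02 0 0 0 -1;0.44 0.06 -0.02 0 0 0 -1"

```text
time: 18.3
ee_pos: [0.2959, 0.2178, 0.1585]
tcp_rot: [-179.9, 44.9, -177.3]
wrist_force: [-0.2, 0.6, -5.4]
opening: 0.0359
grasp_force: 61.3
```

Run:
```python
from go import *
import cv2
R2=rolled(3,45,0);print(delta(p,R,p,R2))
c=get_calibration("wrist");np.save("cw5.npy",c,allow_pickle=True)
cv2.imwrite("pics/w5.png",camera("wrist")[:,:,::-1])
```

```text
q [ 44.631 -43.406 -59.787  37.116 -28.271  32.481] p [0.296 0.218 0.159] grasp pt [0.405 0.223 0.049] F [-0.156  0.553 -5.365] t 18.3 open 0.0358553583777692
(array([0., 0., 0.]), array([-0.06 , -0.012, -0.035]))
```

View pics/w5.png

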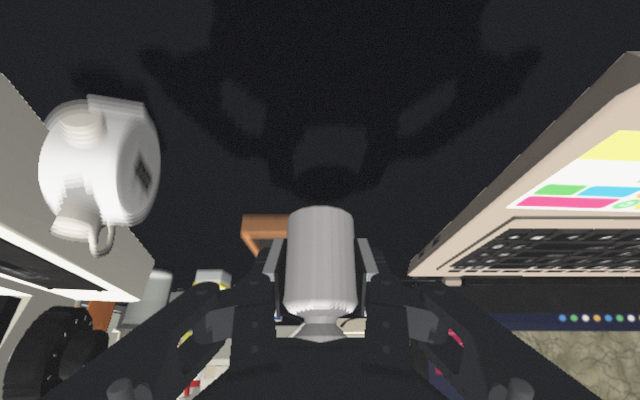

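Call:
carry_out:
  targets: "0.06 0 0.06 0 0 0 -1;0.06 0 0.06 0 0 0 -1;0.05 0 0.05 0 0 0 -1;0.05 0 0.05 0 0 0 -1;0.03 0 0.03 0 0 0 -1;0 0 0 0 0 0 -1;0 0 0 0 0 0 -1;0 0 0 0 0 0 -1"

```text
time: 19.02
ee_pos: [0.2966, 0.2178, 0.1451]
tcp_rot: [-179.9, 44.9, -177.4]
wrist_force: [0.6, -0.1, -5.5]
opening: 0.0359
grasp_force: 61.3
```

Call:
carry_out:
  targets: "0.018 0 0.018 0 0 0 -1;0.018 0 0.018 0 0 0 -1;0.018 0 0.018 0 0 0 -1;0 0 0 0 0 0 -1;0.018 0 0.018 0 0 0 -1;0 0 0 0 0 0 -1;0 0 0 0 0 0 -1;0 0 0 0 0 0 -1"

```text
time: 19.68
ee_pos: [0.2969, 0.218, 0.1419]
tcp_rot: [-180.0, 45.0, -177.5]
wrist_force: [-4.1, -2.4, 4.7]
opening: 0.0356
grasp_force: 62.3
```

Call:
carry_out:
  targets: "0 0 0 0 0 0 -0.1;0 0 0 0 0 0 -0.05;0 0 0 0 0 0 0.05;0 0 0 0 0 0 0.15;0 0 0 0 0 0 0.3;0 0 0 0 0 0 0.4;0 0 0 0 0 0 0.4;0 0 0 0 0 0 0.4"

```text
time: 20.35
ee_pos: [0.2964, 0.2178, 0.1408]
tcp_rot: [-179.9, 44.9, -177.4]
wrist_force: [0.2, 0.3, 0.1]
opening: 0.0601
grasp_force: 0.0
```

Call:
carry_out:
  targets: "0 0 -0.3 0 0 0 0.4;0 0 -0.4 0 0 0 0.4;0 0 -0.5 0 0 0 0.4;0 0 -0.5 0 0 0 0.4;-0.5 0 -0.5 0 0 0 0.4;-0.5 0 -0.5 0 0 0 0.4;-0.5 0 -0.5 0 0 0 0.4;0 0 0 0 0 0 0.4"

```text
time: 21.02
ee_pos: [0.2537, 0.2259, 0.2795]
tcp_rot: [-180.0, 45.0, -177.7]
wrist_force: [1.1, -0.3, 2.1]
opening: 0.0596
grasp_force: 0.0
```

Run:
```python
from go import *
import cv2
c=get_calibration("wrist");np.save("cw6.npy",c,allow_pickle=True)
im=camera("wrist")[:,:,::-1];t=camera("top")[:,:,::-1]
m=np.zeros((600,640,3),np.uint8);m[:400]=im
m[400:,:]=cv2.resize(t[180:255,180:420],(640,200),interpolation=cv2.INTER_CUBIC)
cv2.imwrite("pics/w6.png",m)
```

```text
q [ 51.89  -48.308 -47.862  57.515 -32.618  39.733] p [0.254 0.226 0.28 ] grasp pt [0.363 0.23  0.17 ] F [ 1.076 -0.338  2.114] t 21.0167 open 0.059633071152346104
```

View pics/w6.png

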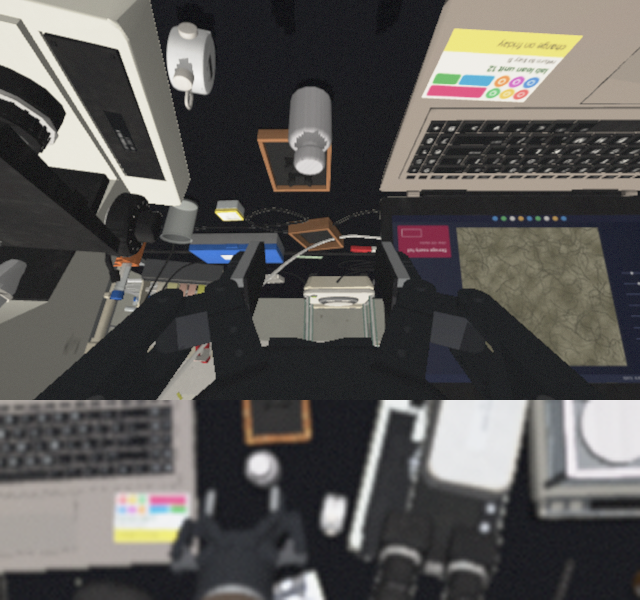

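Run:
```python
from go import *
c=np.load("cw6.npy",allow_pickle=True).item();t=get_calibration("top")
print(ray(c,310,160,.0735),ray(t,278.2,204.7,.06))
for w in([.415,.222],[.41,.225],[.42,.225]):print(w,[proj(c,w+[z]) for z in(0,.047,.0745)],proj(t,w+[.06]))
Rv=Ro.from_euler("xyz",[180,0,180],degrees=True);print(delta(p,R,p,Rv))
```

```text
q [ 51.873 -48.262 -48.311  57.399 -32.575  39.731] p [0.253 0.225 0.274] grasp pt [0.362 0.229 0.164] F [ 0.721  0.999 -0.867] t 21.1167 open 0.05983244504528723
[0.404 0.225 0.074] [0.415 0.22  0.06 ]
[0.415, 0.222] [array([307.808, 102.275]), array([306.689, 141.988]), array([305.937, 168.682])] [277.61  204.861]
[0.41, 0.225] [array([311.063,  98.258]), array([310.219, 138.32 ]), array([309.651, 165.314])] [276.657 206.44 ]
[0.42, 0.225] [array([310.938, 106.355]), array([310.113, 145.703]), array([309.56 , 172.086])] [276.669 203.309]
(array([0., 0., 0.]), array([0.106, 7.808, 0.396]))
```

Call:
carry_out:
  targets: "-0.4 0 -0.2 0 0 0 0.4;-0.4 0 -0.2 0 0 0 0.4;-0.4 0 -0.2 0 0 0 0.4;-0.4 0 -0.2 0 0 0 0.4;0 0 0 0 0.97 0.05 0.4;0 0 0 0 0.97 0.05 0.4;0 0 0 0 0.97 0.05 0.4;0 0 0 0 0.97 0.05 0.4"

```text
time: 21.78
ee_pos: [0.2759, 0.2263, 0.34]
tcp_rot: [179.8, 22.1, -178.8]
wrist_force: [0.4, 0.5, -0.2]
opening: 0.0596
grasp_force: 0.0
```

Call:
carry_out:
  targets: "0 0 0 0 0.97 0.05 0.4;0 0 0 0 0.97 0.05 0.4;0 0 0 0 0.97 0.05 0.4;0 0 0 0 0.97 0.05 0.4;0 0 0 0 0 0 0.4;0 0 0 0 0 0 0.4;0 0 0 0 0 0 0.4;0 0 0 0 0 0 0.4"

```text
time: 22.45
ee_pos: [0.2758, 0.2263, 0.341]
tcp_rot: [179.5, 0.3, -179.8]
wrist_force: [0.8, 1.0, -0.1]
opening: 0.0596
grasp_force: 0.0
```

Run:
```python
from go import *
import cv2
Rv=Ro.from_euler("xyz",[180,0,180],degrees=True);print(delta(p,R,[.411,.223,.36],Rv))
for n,w in(("wrist",[.411,.223,.06]),("top",[.411,.223,.06])):
    c=get_calibration(n);im=camera(n);u,v=proj(c,w);print(n,u,v)
    if not(20<u<620 and 20<v<380):continue
    r=25 if n=="wrist" else 11;x0,y0=int(u)-r,int(v)-r;g=cv2.cvtColor(im[y0:y0+2*r+1,x0:x0+2*r+1],cv2.COLOR_RGB2GRAY)
    _,b=cv2.threshold(g,90,255,0);k,l,s,ce=cv2.connectedComponentsWithStats(b);print(s,ce+[x0,y0])
    for i in range(1,k):print(ray(c,*(ce[i]+[x0,y0]),.045))
```

```text
q [ 39.321 -22.889 -21.37   90.951   0.157  39.108] p [0.276 0.226 0.341] grasp pt [0.277 0.228 0.186] F [ 0.778  0.967 -0.125] t 22.45 open 0.05964745332335528
(array([-3.382, -0.092, -0.456]), array([0.084, 0.059, 0.037]))
wrist 313.0318825796056 317.1084459234034
[[   0    0   51   51 1448]
 [  23    0    2    2    3]
 [  26    1    1    1    1]
 [   0    0   46   49 1144]
 [  20    3    3    2    5]] [[311.59  316.756]
 [311.333 292.333]
 [314.    293.   ]
 [314.804 317.488]
 [309.2   295.6  ]]
[0.391 0.221 0.045]
[0.392 0.224 0.045]
[0.424 0.225 0.045]
[0.395 0.219 0.045]
top 277.2901123223709 206.11750439625095
[[  0   0  23  23 387]
 [  6   0  11   2  13]
 [ 21   0   2   1   2]
 [  6   4  13  13 127]] [[276.69  206.804]
 [276.462 195.154]
 [287.5   195.   ]
 [277.835 204.835]]
[0.448 0.227 0.045]
[0.448 0.192 0.045]
[0.417 0.223 0.045]
```

Call:
carry_out:
  targets: "-0.58 -0.02 0.2 0.014 0.01 0.006 0.4;-0.58 -0.02 0.2 0.014 0.01 0.006 0.4;-0.58 -0.02 0.2 0.014 0.01 0.006 0.4;-0.58 -0.02 0.2 0.014 0.01 0.006 0.4;-0.58 -0.02 0.2 0.014 0.01 0.006 0.4;-0.58 -0.02 0.2 0.014 0.01 0.006 0.4;0 0 0 0 0 0 0.4;0 0 0 0 0 0 0.4"

```text
time: 23.22
ee_pos: [0.4156, 0.222, 0.2928]
tcp_rot: [-180.0, -0.2, 179.9]
wrist_force: [-0.1, -0.3, -0.4]
opening: 0.0598
grasp_force: 0.0
```

Run:
```python
from go import *
import cv2
Rv=Ro.from_euler("xyz",[180,0,180],degrees=True);print(delta(p,R,[.415,.222,.195],Rv))
c=get_calibration("wrist");im=camera("wrist");print(proj(c,[.415,.222,.0745]),proj(c,[.415,.222,0]))
cv2.imwrite("pics/w7.png",im[:,:,::-1])
```

```text
q [ 28.094  -6.47  -13.617  83.022   0.039  28.154] p [0.416 0.222 0.293] grasp pt [0.415 0.222 0.138] F [-0.091 -0.272 -0.353] t 23.2167 open 0.05984584004211541
(array([0.008, 0.003, 2.445]), array([-0.008, -0.029, -0.01 ]))
[318.625 223.894] [319.055 194.242]
```

View pics/w7.png

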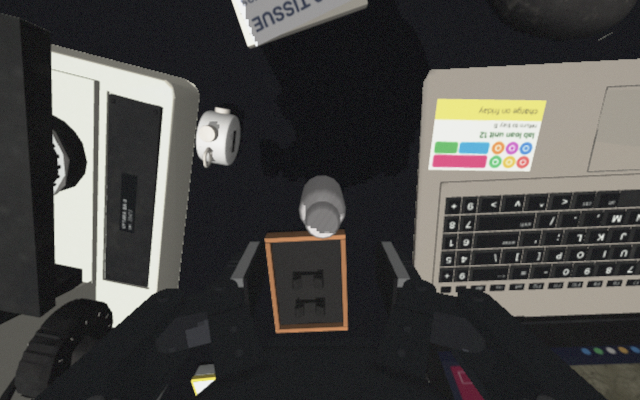

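Knob at (323,219) against a prediction of (319,224), so the weight stands upright at about (0.412, 0.225). I correct by 3 mm, descend and grip.

Call:
carry_out:
  targets: "0.08 0.08 0.3 0 0 0 0.4;0 0 0.5 0 0 0 0.4;0 0 0.5 0 0 0 0.4;0 0 0.5 0 0 0 0.4;0 0 0.4 0 0 0 0.4;0 0 0.3 0 0 0 0.4;0 0 0 0 0 0 0.4;0 0 0 0 0 0 0.4"

```text
time: 23.93
ee_pos: [0.4113, 0.2255, 0.1934]
tcp_rot: [-180.0, -0.1, -180.0]
wrist_force: [-0.4, -0.7, 1.2]
opening: 0.0596
grasp_force: 0.0
```

Call:
carry_out:
  targets: "0 0 0 0 0 0 0.2;0 0 0 0 0 0 0;0 0 0 0 0 0 -1;0 0 0 0 0 0 -1;0 0 0 0 0 0 -1;0 0 0 0 0 0 -1;0 0 0 0 0 0 -1;0 0 0 0 0 0 -1"
  newtons: 60

```text
time: 24.6
ee_pos: [0.4123, 0.2253, 0.195]
tcp_rot: [180.0, -0.0, 180.0]
wrist_force: [-1.6, -4.1, 7.8]
opening: 0.037
grasp_force: 59.8
```

Call:
carry_out:
  targets: "0 0 -0.4 0 0 0 -1;0 0 -0.8 0 0 0 -1;0 0 -1 0 0 0 -1;0 0 -1 0 0 0 -1;0 0 -1 0 0 0 -1;0 0 -1 0 0 0 -1;0 0 -1 0 0 0 -1;0 0 -1 0 0 0 -1"

```text
time: 25.27
ee_pos: [0.4121, 0.225, 0.4835]
tcp_rot: [180.0, -0.1, 180.0]
wrist_force: [1.1, 1.1, -4.9]
opening: 0.0363
grasp_force: 61.6
```

Call:
carry_out:
  targets: "-0.5 0 -0.2 0 0 0 -1;-0.7 0 0 0 0 0 -1;-0.7 0 0 0 0 0 -1;-0.7 0 0 0 0 0 -1;-0.7 0 0 0 0 0 -1;-0.7 0 0 0 0 0 -1;0 -0.3 0 0 0 0 -1;0 -0.6 0 0 0 0 -1"

```text
time: 25.93
ee_pos: [0.5749, 0.1907, 0.4856]
tcp_rot: [-180.0, -0.4, -179.9]
wrist_force: [0.3, -0.8, -5.1]
opening: 0.0362
grasp_force: 61.6
```

Call:
carry_out:
  targets: "0 -0.7 0 0 0 0 -1;0 -0.7 0 0 0 0 -1;0 -0.7 0 0 0 0 -1;0 -0.7 0 0 0 0 -1;0 -0.7 0 0 0 0 -1;0 -0.7 0 0 0 0 -1;0 -0.7 0 0 0 0 -1;0 -0.7 0 0 0 0 -1"

```text
time: 26.6
ee_pos: [0.5723, -0.0361, 0.489]
tcp_rot: [180.0, -0.2, 180.0]
wrist_force: [0.5, 0.2, -5.5]
opening: 0.0363
grasp_force: 61.6
```

Call:
carry_out:
  targets: "0 -0.7 0 0 0 0 -1;0 -0.7 0 0 0 0 -1;0 -0.7 0 0 0 0 -1;0 -0.7 0 0 0 0 -1;0 -0.7 0 0 0 0 -1;0 -0.5 0 0 0 0 -1;0 0 0 0 0 0 -1;0 0 0 0 0 0 -1"

```text
time: 27.27
ee_pos: [0.5724, -0.1958, 0.4885]
tcp_rot: [180.0, -0.2, 179.9]
wrist_force: [-0.1, 0.1, -5.2]
opening: 0.036
grasp_force: 61.7
```

Run:
```python
from go import *
Rv=Ro.from_euler("xyz",[180,0,180],degrees=True);print(delta(p,R,[.462,-.2025,.36],Rv))
```

```text
q [-18.876  16.377  32.802 106.619  -0.033 -18.743] p [ 0.572 -0.196  0.488] grasp pt [ 0.572 -0.196  0.333] F [-0.112  0.051 -5.164] t 27.2667 open 0.03597402787549941
(array([ 2.75 , -0.176,  3.221]), array([ 0.005, -0.034, -0.023]))
```

Call:
carry_out:
  targets: "0.4 -0.035 0 0 -0.034 -0.02 -1;0.6 -0.035 0 0 0 0 -1;0.7 -0.035 0 0 0 0 -1;0.6 -0.035 0 0 0 0 -1;0.45 -0.035 0 0 0 0 -1;0 0 0 0 0 0 -1;0 0 0.4 0 0 0 -1;0 0 0.6 0 0 0 -1"

```text
time: 27.93
ee_pos: [0.4626, -0.201, 0.451]
tcp_rot: [-179.9, 0.3, -179.9]
wrist_force: [0.3, -0.9, -6.2]
opening: 0.0364
grasp_force: 61.9
```

Run:
```python
from go import *
import cv2
Rv=Ro.from_euler("xyz",[180,0,180],degrees=True);print(delta(p,R,[.462,-.2025,.285],Rv))
# pan centre by circle fit in top view (arm may hide it) -> check wrist ellipse instead
c=get_calibration("wrist");im=cv2.cvtColor(camera("wrist"),cv2.COLOR_RGB2GRAY)
print(proj(c,[.462,-.2025,.074]))
# rectify the pan plane: 1 px = 0.5 mm
s=240;xs=np.array([[proj(c,[.462+(100-i)*.001,-.2025+(j-100)*.001,.074]) for j in range(201)] for i in range(201)],np.float32)
rc=cv2.remap(im,xs[...,0],xs[...,1],cv2.INTER_LINEAR);np.save("rc.npy",rc)
ci=cv2.HoughCircles(cv2.resize(cv2.GaussianBlur(rc,(5,5),1),None,fx=2,fy=2),cv2.HOUGH_GRADIENT,1,20,param1=60,param2=12,minRadius=84,maxRadius=96)
print(None if ci is None else [( .462+(100-b/2)*.001,-.2025+(a/2-100)*.001,r/2) for a,b,r in ci[0][:5]])
```

```text
q [-23.499  -0.203   9.925  99.788   0.046 -23.638] p [ 0.463 -0.201  0.451] grasp pt [ 0.463 -0.201  0.296] F [ 0.302 -0.881 -6.227] t 27.9333 open 0.03641291239402418
(array([ 0.039, -0.03 ,  4.149]), array([-0.016,  0.058,  0.024]))
[318.401 172.512]
[(np.float32(0.45675), np.float32(-0.20325), np.float32(44.6))]
```

Call:
carry_out:
  targets: "0.06 -0.04 0.6 0 0.03 0 -1;0 0 0.7 0 0 0 -1;0 0 0.7 0 0 0 -1;0 0 0.7 0 0 0 -1;0 0 0.7 0 0 0 -1;0 0 0.4 0 0 0 -1;0 0 0 0 0 0 -1;0 0 0 0 0 0 -1"

```text
time: 28.65
ee_pos: [0.4602, -0.2029, 0.2971]
tcp_rot: [180.0, -0.2, -179.9]
wrist_force: [-0.3, 0.8, -4.9]
opening: 0.0363
grasp_force: 62.0
```

Run:
```python
from go import *
print(o["tcp_rot"])
```

```text
q [-23.788  -2.131  -9.069  83.245  -0.037 -23.933] p [ 0.46  -0.203  0.297] grasp pt [ 0.46  -0.203  0.142] F [-0.261  0.772 -4.89 ] t 28.65 open 0.03625121900891023
[ 179.959   -0.183 -179.855]
```

Call:
carry_out:
  targets: "0 0 0.15 0 0 0 -1;0 0 0.15 0 0 0 -1;0 0 0.12 0 0 0 -1;0 0 0.08 0 0 0 -1;0 0 0.05 0 0 0 -1;0 0 0 0 0 0 -1;0 0 0 0 0 0 -1;0 0 0 0 0 0 -1"

```text
time: 29.32
ee_pos: [0.4599, -0.2035, 0.2752]
tcp_rot: [-180.0, -0.1, -179.9]
wrist_force: [-0.0, 0.3, -5.6]
opening: 0.0363
grasp_force: 62.0
```

Call:
carry_out:
  targets: "0 0 0.025 0 0 0 -1;0 0 0.025 0 0 0 -1;0 0 0.025 0 0 0 -1;0 0 0 0 0 0 -1;0 0 0 0 0 0 -1;0 0 0 0 0 0 -1;0 0 0 0 0 0 -1;0 0 0 0 0 0 -1"

```text
time: 29.98
ee_pos: [0.4599, -0.2035, 0.272]
tcp_rot: [-180.0, -0.1, -179.9]
wrist_force: [-0.1, -0.3, -5.3]
opening: 0.0364
grasp_force: 62.0
```

Call:
carry_out:
  targets: "0 0 0.025 0 0 0 -1;0 0 0 0 0 0 -1;0 0 0.025 0 0 0 -1;0 0 0 0 0 0 -1;0 0 0.02 0 0 0 -1;0 0 0 0 0 0 -1;0 0 0 0 0 0 -1;0 0 0 0 0 0 -1"

```text
time: 30.65
ee_pos: [0.4599, -0.2035, 0.2691]
tcp_rot: [180.0, -0.1, -179.9]
wrist_force: [-1.0, 0.6, -5.7]
opening: 0.0365
grasp_force: 62.0
```

Call:
carry_out:
  targets: "0 0 0.02 0 0 0 -1;0 0 0 0 0 0 -1;0 0 0.02 0 0 0 -1;0 0 0 0 0 0 -1;0 0 0 0 0 0 -1;0 0 0 0 0 0 -1;0 0 0 0 0 0 -1;0 0 0 0 0 0 -1"

```text
time: 31.32
ee_pos: [0.4598, -0.2034, 0.269]
tcp_rot: [-180.0, -0.0, -179.9]
wrist_force: [-5.4, 2.2, 8.9]
opening: 0.0367
grasp_force: 63.5
```

Call:
carry_out:
  targets: "0 0 -0.02 0 0 0 -1;0 0 0 0 0 0 -0.12;0 0 0 0 0 0 -0.1;0 0 0 0 0 0 -0.05;0 0 0 0 0 0 0.05;0 0 0 0 0 0 0.2;0 0 0 0 0 0 0.3;0 0 0 0 0 0 0.3"

```text
time: 31.98
ee_pos: [0.4599, -0.2035, 0.2683]
tcp_rot: [-180.0, -0.1, -179.9]
wrist_force: [-0.4, 0.5, 0.3]
opening: 0.0556
grasp_force: 0.0
```

Call:
carry_out:
  targets: "0 0 0 0 0 0 0.3;0 0 -0.2 0 0 0 0.3;0 0 -0.4 0 0 0 0.3;0 0 -0.5 0 0 0 0.3;0 0 -0.6 0 0 0 0.3;0 0 -0.6 0 0 0 0.3;0 0 -0.6 0 0 0 0.3;0 0 -0.6 0 0 0 0.3"

```text
time: 32.65
ee_pos: [0.4599, -0.2033, 0.4102]
tcp_rot: [-180.0, -0.1, -179.9]
wrist_force: [0.2, 0.5, -0.7]
opening: 0.0559
grasp_force: 0.0
```

Run:
```python
from go import *
import cv2
c=get_calibration("wrist");im=cv2.cvtColor(camera("wrist"),cv2.COLOR_RGB2GRAY)
cv2.imwrite("pics/w8.png",im)
def rect(z):
    xs=np.array([[proj(c,[.46+(100-i)*.001,-.2035+(j-100)*.001,z]) for j in range(201)] for i in range(201)],np.float32)
    return cv2.resize(cv2.GaussianBlur(cv2.remap(im,xs[...,0],xs[...,1],cv2.INTER_LINEAR),(5,5),1),None,fx=2,fy=2)
for n,z,a,b in(("pan",.074,86,94),("knob",.074+.069,23,29),("shoulder",.074+.05,34,41)):
    ci=cv2.HoughCircles(rect(z),cv2.HOUGH_GRADIENT,1,20,param1=60,param2=10,minRadius=a,maxRadius=b)
    print(n,None if ci is None else [np.round((.46+(100-v/2)*.001,-.2035+(u/2-100)*.001,r/2),4) for u,v,r in ci[0][:3]])
```

```text
q [-23.842  -1.324   4.231  95.621  -0.045 -23.945] p [ 0.46  -0.203  0.41 ] grasp pt [ 0.46  -0.203  0.255] F [ 0.17   0.511 -0.735] t 32.65 open 0.05594890021606828
pan [array([ 0.458, -0.202, 45.05 ], dtype=float32), array([ 0.47 , -0.262, 45.05 ], dtype=float32), array([ 0.474, -0.179, 45.55 ], dtype=float32)]
knob [array([ 0.465, -0.202, 11.65 ], dtype=float32), array([ 0.445, -0.201, 14.2  ], dtype=float32), array([ 0.434, -0.223, 14.2  ], dtype=float32)]
shoulder [array([ 0.461, -0.202, 19.1  ], dtype=float32), array([ 0.446, -0.197, 19.1  ], dtype=float32), array([ 0.533, -0.133, 18.55 ], dtype=float32)]
```

Call:
carry_out:
  targets: "0 0 -0.3 0 0 0 -1;-0.6 0 0 0 0 0 -1;-0.6 0 0 0 0 0 -1;-0.7 0 0 0 0 0 -1;-0.6 0 0 0 0 0 -1;0 0 0.4 0 0 0 -1;0 0 0.4 0 0 0 -1;0 0 0.35 0 0 0 -1"

```text
time: 33.37
ee_pos: [0.5606, -0.2032, 0.3732]
tcp_rot: [180.0, -0.1, -179.9]
wrist_force: [-0.1, -0.2, -0.8]
opening: -0.0003
grasp_force: 0.0
```

Call:
carry_out:
  targets: "0 0 0 0 0 0 -1;0.3 0 0 0 0 0 -1;0.5 0 0 0 0 0 -1;0.5 0 0 0 0 0 -1;0.5 0 0 0 0 0 -1;0.5 0 0 0 0 0 -1;0.5 0 0 0 0 0 -1;0.4 0 0 0 0 0 -1"

```text
time: 34.03
ee_pos: [0.4309, -0.2034, 0.3759]
tcp_rot: [-180.0, -0.0, -179.9]
wrist_force: [1.9, -0.9, -1.1]
opening: 0.0002
grasp_force: 0.9
```

Call:
carry_out:
  targets: "0.1 0 0 0 0 0 -1;0.1 0 0 0 0 0 -1;0.05 0 0 0 0 0 -1;0.05 0 0 0 0 0 -1;0 0 0 0 0 0 -1;0 0 0 0 0 0 -1;0 0 0 0 0 0 -1;0 0 0 0 0 0 -1"

```text
time: 34.7
ee_pos: [0.4204, -0.2035, 0.3742]
tcp_rot: [180.0, -0.1, -179.9]
wrist_force: [1.1, -0.3, -0.2]
opening: -0.0002
grasp_force: 0.4
```

Call:
carry_out:
  targets: "0.06 0 0 0 0 0 -1;0.06 0 0 0 0 0 -1;0.03 0 0 0 0 0 -1;0 0 0 0 0 0 -1;0.03 0 0 0 0 0 -1;0 0 0 0 0 0 -1;0 0 0 0 0 0 -1;0 0 0 0 0 0 -1"

```text
time: 35.37
ee_pos: [0.4138, -0.2035, 0.3744]
tcp_rot: [180.0, 0.1, -179.9]
wrist_force: [10.4, 0.7, -5.0]
opening: -0.0001
grasp_force: 5.4
```

Call:
carry_out:
  targets: "-0.2 0 0 0 0 0 -1;0 0 -0.6 0 0 0 -1;0 0 -0.7 0 0 0 -1;-0.5 -0.65 0 0 0 0 -1;-0.5 -0.65 0 0 0 0 -1;-0.5 -0.65 0 0 0 0 -1;-0.5 -0.65 0 0 0 0 -1;0 0 0 0 0 0 -1"

```text
time: 36.03
ee_pos: [0.504, -0.3111, 0.4226]
tcp_rot: [179.9, -0.3, -180.0]
wrist_force: [0.4, -0.0, -1.2]
opening: -0.0
grasp_force: 0.0
```

Run:
```python
from go import *
import cv2
Rv=Ro.from_euler("xyz",[180,0,180],degrees=True);print(delta(p,R,[.50,-.308,.372],Rv))
t=get_calibration("top");im=camera("top");cv2.imwrite("pics/t9.png",im[:,:,::-1])
w=camera("wrist");cw=get_calibration("wrist")
for n,c,I in(("top",t,im),("wrist",cw,w)):
    u,v=proj(c,[.453,-.305,.214]);print(n,u,v)
    # dark pixels along balance-x line at y=-.305,z=.214
    for yy in(-.3,-.305,-.312):
        print(yy,[(round(x,3),int(I[int(b+.5),int(a+.5)].mean())) for x in np.arange(.41,.50,.004) for a,b in [proj(c,[x,yy,.212])] if 0<=a<639 and 0<=b<399])
```

```text
q [-31.664  11.651  19.546  98.215  -0.113 -31.669] p [ 0.504 -0.311  0.423] grasp pt [ 0.503 -0.311  0.268] F [ 0.389 -0.033 -1.206] t 36.0333 open -3.9055241625779224e-05
(array([0.094, 0.076, 1.265]), array([ 0.013, -0.058,  0.001]))
top 460.77400784105635 182.13733867308716
-0.3 [(np.float64(0.41), 145), (np.float64(0.414), 147), (np.float64(0.418), 146), (np.float64(0.422), 145), (np.float64(0.426), 143), (np.float64(0.43), 145), (np.float64(0.434), 144), (np.float64(0.438), 143), (np.float64(0.442), 92), (np.float64(0.446), 47), (np.float64(0.45), 19), (np.float64(0.454), 27), (np.float64(0.458), 50), (np.float64(0.462), 133), (np.float64(0.466), 137), (np.float64(0.47), 138), (np.float64(0.474), 139), (np.float64(0.478), 142), (np.float64(0.482), 143), (np.float64(0.486), 143), (np.float64(0.49), 143), (np.float64(0.494), 142), (np.float64(0.498), 140)]
-0.305 [(np.float64(0.41), 139), (np.float64(0.414), 141), (np.float64(0.418), 150), (np.float64(0.422), 148), (np.float64(0.426), 145), (np.float64(0.43), 143), (np.float64(0.434), 145), (np.float64(0.438), 148), (np.float64(0
[... 2058 characters left out ...]
np.float64(0.482), 20), (np.float64(0.486), 22), (np.float64(0.49), 17), (np.float64(0.494), 29), (np.float64(0.498), 25)]
-0.312 [(np.float64(0.41), 93), (np.float64(0.414), 13), (np.float64(0.418), 13), (np.float64(0.422), 90), (np.float64(0.426), 91), (np.float64(0.43), 93), (np.float64(0.434), 99), (np.float64(0.438), 95), (np.float64(0.442), 99), (np.float64(0.446), 19), (np.float64(0.45), 30), (np.float64(0.454), 27), (np.float64(0.458), 23), (np.float64(0.462), 91), (np.float64(0.466), 97), (np.float64(0.47), 97), (np.float64(0.474), 94), (np.float64(0.478), 89), (np.float64(0.482), 85), (np.float64(0.486), 92), (np.float64(0.49), 98), (np.float64(0.494), 89), (np.float64(0.498), 90)]
```

Call:
carry_out:
  targets: "0 0.06 0.5 0 0 0 -1;0 0 0.5 0 0 0 -1;0 0 0.26 0 0 0 -1;0.3 0 0 0 0 0 -1;0.4 0 0 0 0 0 -1;0.4 0 0 0 0 0 -1;0.3 0 0 0 0 0 -1;0 0 0 0 0 0 -1"

```text
time: 36.8
ee_pos: [0.4432, -0.3044, 0.3774]
tcp_rot: [-180.0, -0.1, -179.9]
wrist_force: [-0.4, -0.5, 0.8]
opening: 0.0002
grasp_force: 0.0
```

Call:
carry_out:
  targets: "0.15 0 0 0 0 0 -1;0.15 0 0 0 0 0 -1;0.1 0 0 0 0 0 -1;0.1 0 0 0 0 0 -1;0 0 0 0 0 0 -1;0 0 0 0 0 0 -1;0 0 0 0 0 0 -1;0 0 0 0 0 0 -1"

```text
time: 37.47
ee_pos: [0.4252, -0.3052, 0.3758]
tcp_rot: [180.0, -0.1, -179.9]
wrist_force: [0.7, 0.2, -0.1]
opening: 0.0002
grasp_force: 0.0
```

```bash
cat > sd.py <<'E'
from go import *
c=get_calibration("top");I=camera("top")
for yy in(-.312,-.316):print(yy,[(round(float(x),3),int(I[int(b+.5),int(a+.5)].mean())) for x in np.arange(.37,.48,.006) for a,b in [proj(c,[x,yy,.212])]])
E
python3 sd.py
```

```text
q [-35.651   0.877   2.598  91.837  -0.068 -35.755] p [ 0.425 -0.305  0.376] grasp pt [ 0.425 -0.305  0.221] F [ 0.735  0.18  -0.079] t 37.4667 open 0.0002120402969142116
-0.312 [(0.37, 142), (0.376, 141), (0.382, 140), (0.388, 137), (0.394, 133), (0.4, 52), (0.406, 26), (0.412, 47), (0.418, 53), (0.424, 28), (0.43, 33), (0.436, 37), (0.442, 46), (0.448, 38), (0.454, 79), (0.46, 139), (0.466, 145), (0.472, 143), (0.478, 143)]
-0.316 [(0.37, 140), (0.376, 143), (0.382, 138), (0.388, 138), (0.394, 140), (0.4, 81), (0.406, 26), (0.412, 70), (0.418, 72), (0.424, 25), (0.43, 26), (0.436, 30), (0.442, 28), (0.448, 24), (0.454, 78), (0.46, 137), (0.466, 143), (0.472, 140), (0.478, 145)]
```

Call:
carry_out:
  targets: "0.1 0 0 0 0 0 -1;0.05 0 0 0 0 0 -1;0.05 0 0 0 0 0 -1;0 0 0 0 0 0 -1;0 0 0 0 0 0 -1;0 0 0 0 0 0 -1;0 0 0 0 0 0 -1;0 0 0 0 0 0 -1"

```text
time: 38.18
ee_pos: [0.4172, -0.3051, 0.3761]
tcp_rot: [180.0, -0.1, -179.9]
wrist_force: [3.4, 0.6, 0.0]
opening: 0.0
grasp_force: 1.8
```

Call:
carry_out:
  targets: "0.05 0 0 0 0 0 -1;0.03 0 0 0 0 0 -1;0 0 0 0 0 0 -1;0.03 0 0 0 0 0 -1;0 0 0 0 0 0 -1;0 0 0 0 0 0 -1;0 0 0 0 0 0 -1;0 0 0 0 0 0 -1"

```text
time: 38.85
ee_pos: [0.4153, -0.3052, 0.3763]
tcp_rot: [180.0, 0.4, -179.8]
wrist_force: [26.0, 0.8, -7.7]
opening: 0.0001
grasp_force: 13.0
```

Call:
carry_out:
  targets: "-0.15 0 0 0 0 0 -1;-0.3 0 0 0 0 0 -1;0 0 -0.5 0 0 0 -1;0 0 -0.8 0 0 0 -1;0 0 -0.8 0 0 0 -1;-0.3 -0.5 -0.6 0 0 0 -1;-0.3 -0.5 0 0 0 0 -1;-0.3 0 0 0 0 0 -1"

```text
time: 39.52
ee_pos: [0.4675, -0.3474, 0.485]
tcp_rot: [-179.9, -0.1, 180.0]
wrist_force: [0.5, -0.8, -1.9]
opening: -0.0004
grasp_force: 0.0
```

```bash
cat >> sd.py <<'E'
print("top handle")
for yy in(-.19,-.21):print(yy,[(round(float(x),3),int(I[int(b+.5),int(a+.5)].mean())) for x in np.arange(.37,.44,.004) for a,b in [proj(c,[x,yy,.22])]])
import cv2
cv2.imwrite("pics/t10.png",I[:,:,::-1])
a=cv2.imread("pics/top0.png").astype(int)
# bystanders: compare before/after
d=np.abs(I[:,:,::-1].astype(int)-a).mean(2)
for n,(u,v) in dict(bottle=(428,248),tally=(305,222),box=(317,140),beaker=(338,138)).items():print(n,d[v-10:v+11,u-10:u+11].mean())
E
python3 sd.py
```

```text
q [-36.587  12.525  27.712 105.156  -0.146 -36.585] p [ 0.468 -0.347  0.485] grasp pt [ 0.467 -0.348  0.33 ] F [ 0.488 -0.766 -1.886] t 39.5167 open -0.0003632944816833061
-0.312 [(0.37, 145), (0.376, 145), (0.382, 144), (0.388, 128), (0.394, 48), (0.4, 26), (0.406, 80), (0.412, 138), (0.418, 135), (0.424, 150), (0.43, 150), (0.436, 150), (0.442, 146), (0.448, 146), (0.454, 145), (0.46, 147), (0.466, 148), (0.472, 148), (0.478, 147)]
-0.316 [(0.37, 144), (0.376, 147), (0.382, 142), (0.388, 129), (0.394, 53), (0.4, 26), (0.406, 79), (0.412, 138), (0.418, 134), (0.424, 152), (0.43, 152), (0.436, 148), (0.442, 145), (0.448, 146), (0.454, 144), (0.46, 145), (0.466, 145), (0.472, 144), (0.478, 148)]
top handle
-0.19 [(0.37, 146), (0.374, 122), (0.378, 95), (0.382, 115), (0.386, 146), (0.39, 109), (0.394, 48), (0.398, 56), (0.402, 147), (0.406, 187), (0.41, 206), (0.414, 210), (0.418, 210), (0.422, 210), (0.426, 210), (0.43, 208), (0.434, 208), (0.438, 206)]
-0.21 [(0.37, 147), (0.374, 123), (0.378, 94), (0.382, 113), (0.386, 148), (0.39, 112), (0.394, 46), (0.398, 50), (0.402, 126), (0.406, 171), (0.41, 191), (0.414, 194), (0.418, 194), (0.422, 193), (0.426, 193), (0.43, 193), (0.434, 193), (0.438, 193)]
bottle 23.196523053665913
tally 3.1927437641723357
box 2.790627362055934
beaker 2.6553287981859413
```

```bash
python3 -c "
from workcell import bot
print(bot.job_done())"
```

```text
the job is handed in; nothing more can be done
None
```

The check weight stands knob up within about 3 mm of the pan's centre, both draft-shield doors are pushed shut to their stops, and the job was handed in at about 39.5 s. The counter, box and beaker are unmoved; the bottle was hidden by the arm in the last picture, so I couldn't confirm it, but the gripper never came low near it.

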